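# Stopper the purge manifold

### The job

Close both open pipes of the welded manifold for purging: set the large red stopper in the wide pipe and the smaller blue stopper in the narrow pipe, each upright and fully home with its shoulder flat on the rim, and let go. Do not knock the green tin or the loose pipe offcut out of place.

Things in the scene. Friction and masses are not known exactly. Their poses are not given: they have to be found in the camera images.
- manifold: Welded steel manifold, fixed to the table, at any yaw. Bed plate 110 x 260 x 12 mm, origin at its underside's centre, y along its length. Two upright open pipes stand on it, 75 mm either side: the wide one at +y, the narrow one at -y; a cross tube 28 mm in diameter joins them at 45 mm height.
- wide_mouth (a point): Centre of the wide pipe's mouth, at the height of its rim, 97 mm above the table. Bore 52 mm diameter, wall 4 mm, straight and open 85 mm down.
- narrow_mouth (a point): Centre of the narrow pipe's mouth, at the height of its rim, 77 mm above the table. Bore 40 mm diameter, wall 4 mm, straight and open 65 mm down.
- red_stopper: Rubber stopper, red, the larger one, loose, round, standing on its narrow end. Origin: centre of the narrow underside; z up through the knob. Solid taper, 36 mm diameter at the bottom to 48 at the top, 38 mm high; then a flat shoulder 68 mm diameter, 8 thick (38 to 46 mm above the origin); then a ringed pull knob 28 mm diameter, 30 high (46 to 76 mm), to be gripped from above. About 140 g.
- red_stopper_shoulder (a point): Centre of the underside of the red stopper's shoulder, on its axis, 38 mm above its origin; lies on the wide mouth's centre when fully home.
- blue_stopper: Rubber stopper, blue, the smaller one, loose, round, standing on its narrow end. Origin: centre of the narrow underside; z up through the knob. Solid taper, 28 mm diameter at the bottom to 36 at the top, 38 mm high; then a flat shoulder 58 mm diameter, 8 thick (38 to 46 mm above the origin); then a ringed pull knob 28 mm diameter, 30 high (46 to 76 mm), to be gripped from above. About 100 g.
- blue_stopper_shoulder (a point): Centre of the underside of the blue stopper's shoulder, on its axis, 38 mm above its origin; lies on the narrow mouth's centre when fully home.
- gel_tin: Green tin with a grey cap, 66 mm diameter, 96 mm high, loose bystander to the left of the stoppers; origin at the centre of its underside.
- pipe_offcut: Short dark pipe offcut standing on end, 42 mm diameter, 60 mm high, loose bystander between the stoppers and the manifold, on the robot's side; origin at the centre of its underside.
There are look-alikes about, which are no part of the job. What is shaped like the blue_stopper but purple or turquoise is not meant.

How it is judged:
By the outcome, as a careful person would: the job done as asked, in the order asked, and still so for the second after the job is handed in, with the robot touching nothing.
It also fails if it takes over 58 s, if anything falls off the work surface, if the arm or the gripper's body presses on something with over 40 N, if the wrist force passes 120 N, or if a joint passes its speed limit or range.

### The arm

A 6-joint arm with a two-finger parallel gripper is mounted at the origin on a cart in front of the work surface, level with it; the furniture and walls round the work are solid. World frame = base frame: x ahead of the robot, y to its left, z up, the work surface at z = 0. Lengths are in m, angles in rad, forces in N, time in s.
With the tool pointing down it reaches from about 0.35 to 0.85 m from the base axis. Payload 8.1 kg.
Tool frame: the origin (TCP) lies midway between the tips of the shut fingers; the grasp point (between the pads) lies robot.grip_depth behind it (robot.grip_depth is the distance from the TCP to the grasp point, in m); z points along the fingers, y is the line along which they close (so a half turn about z gives the same grasp; the last joint's range is limited). The gripper opens to 93 mm and grips with 3 to 60 N. Pads are 15 mm wide; open, the fingers measure 128 mm over their backs; the gripper's body (75 mm by 188 mm) begins 65 mm behind the grasp point.
Start: joints at [-1.374, 0.13, 1.488, -0, 1.523, -0.085], TCP at [0.167, -0.576, 0.219] pointing down, gripper open.
Joint ranges: [-2.96, 2.96], [-0.89, 2.26], [0.02, 2.5], [-1.34, 4.48], [0, 2.73], [-2.66, 2.66]. Speed limits (rad/s): [2.39, 2.39, 2.79, 3.14, 3.14, 3.14].

### API

Orientations are given as a rotation vector (axis times angle).
In Python, from plant import robot gives the robot as it stands.
- The arm moves only by the tool carry_out, never from a script. Its argument "rows" is a list of rows, each a list of 6 numbers: the shift along the tool's x, y, z in m, then the turn, a rotation vector about the tool's x, y, z in degrees. A call has 1 to 12 rows; each row is the pose to reach, as a shift and turn from the pose commanded when the call began, along the tool's axes at that moment; what a row does not reach only later rows make up. A row lasts 1/8 s, in which the tool goes at most 62.5 mm and 10.7 degrees, less where a joint would pass 70% of its speed; a pose out of reach is approached as far as the arm can. A call with a gripper value outside its range is refused whole. "jaw" is the closure in counts, from 0 (fully open) to 255 (shut), set as the call begins (left out, the last holds). The fingers move at their own pace and stop on an object; "force" is the grip in N (left out, the last holds). Time passes only in rows, so rows that repeat a pose let the fingers close. It gives the time, the measured TCP pose, the force, the opening and the grip force at its end, in the units of the state.
- robot.read_state(): the state, without advancing time (a new reading comes with each control period).
- robot.read_camera(name): name is "scene" or "top"; returns the picture (480x640x3 uint8, red, green, blue); there is no depth.
- robot.camera_model(name): a dict with "fx", "fy", "cx", "cy" (pixels), "dist" ([k1, k2, p1, p2, k3] as OpenCV has them; the pictures are not rectified), "R" (3x3) and "t" (3): a world point X has camera coordinates R X + t. Camera axes: x right, y down, z forward; pixel columns grow to the right and rows downward; lengths in m; the calibration is good to about 2 mm. A picture is of the moment at which its call begins. camera_model takes no time and is no camera call.
- robot.close_job(): hands the job in; it is judged then, once.
Trained networks look in the newest picture that a camera, given by its name, has taken for a name from the list of things; names that differ only in an ending like _2 or _b are one class to them, and where a whole thing is asked for, a point or a joint stands for the part that bears it (a point fixed in the world has none). Each returns a list of dicts, best first, with "conf" (0 to 1); they miss things now and then, are a little off and sometimes report something else, mostly with a low value. They report only what shows in the picture. A call takes as long as a camera call. They do not tell look-alikes from the thing itself.
- robot.outline_of(camera, target): "pixels" (480x640 bool, what is visible of it) and "pixel" ([column, row] in pixels, amid what is visible of it).
The state is a dict: "t": time; "q": joint angles; "dq": joint speeds; "joint_torque": joint torques, N m; "tool_pos": TCP position; "orientation": TCP orientation; "force": force on the tool from outside, world axes, zero at the start; "wrist_torque": the same for the moment, N m; "opening": finger opening in m; "gripper_force": force on a finger pad.
Only numpy, scipy, OpenCV 4.12 (cv2) and the standard library are available. Lean on these libraries where they do the work, as an engineer would, in place of code of your own. Each camera call takes 0.05 s, during which the arm holds its last target. There are 200 camera calls.

## Working session

There is one attempt and no reset: what is moved stays moved. The work goes in short steps, Python scripts to look and compute and a tool call to move; the robot and the scene stay as the last step left them, time stands still between calls to the robot, and variables do not carry over. Pictures are saved under pics/ and viewed, at most 10 in all, crops included, and the job is handed in when it is done.

Besides the shell and the picture viewer there is one more tool, called after "Call:" by a JSON object that holds its "name" and its "arguments". carry_out: Moves the arm, as the interface text tells. Its arguments: {"type":"object","properties":{"rows":{"type":"array"},"jaw":{"type":"number"},"force":{"type":"number"}},"required":["rows"]}

```bash
mkdir -p pics; ls
python3 - <<'E'
from plant import robot
import cv2,numpy as np
for c in("scene","top"):
    im=robot.read_camera(c); cv2.imwrite(f"pics/{c}0.png",im[...,::-1])
    m=robot.camera_model(c); print(c,{k:np.round(v,4).tolist() for k,v in m.items()})
    for n in("red_stopper","blue_stopper","manifold","gel_tin","pipe_offcut"):
        print(n,[(round(d["conf"],2),np.round(d["pixel"]).tolist(),int(d["pixels"].sum())) for d in robot.outline_of(c,n)])
s=robot.read_state();print(s["t"],s["tool_pos"],s["orientation"],robot.grip_depth,s["opening"])
E
```

```text
pics
scene {'fx': 488.0035, 'fy': 488.0035, 'cx': 317.7558, 'cy': 243.0043, 'dist': [-0.0425, 0.0, 0.0, 0.0, 0.0], 'R': [[-0.8855, -0.4646, 0.0058], [-0.3495, 0.6576, -0.6674], [0.3063, -0.593, -0.7447]], 't': [0.5094, 0.1621, 1.0093]}
red_stopper [(0.76, [258.0, 282.0], 800)]
blue_stopper [(0.93, [320.0, 299.0], 666), (0.83, [306.0, 348.0], 727)]
manifold [(0.87, [336.0, 196.0], 4094)]
gel_tin [(0.66, [232.0, 361.0], 1304)]
pipe_offcut [(0.67, [362.0, 269.0], 531)]
top {'fx': 465.531, 'fy': 465.531, 'cx': 319.3483, 'cy': 248.9175, 'dist': [-0.0702, 0.0, 0.0, 0.0, 0.0], 'R': [[0.0242, -0.9997, 0.0046], [-0.9889, -0.0246, -0.1469], [0.1469, -0.001, -0.9891]], 't': [0.1069, 0.5099, 1.0085]}
red_stopper [(0.85, [268.0, 212.0], 653)]
blue_stopper [(0.95, [267.0, 310.0], 546), (0.78, [272.0, 267.0], 508), (0.59, [223.0, 281.0], 549)]
manifold [(0.96, [413.0, 225.0], 4992), (0.52, [273.0, 267.0], 501)]
gel_tin [(0.78, [195.0, 232.0], 783)]
pipe_offcut [(0.5, [332.0, 280.0], 167)]
0.6 [ 0.16686738 -0.57633266  0.21863127] [-3.11043389e+00 -4.41189789e-01  2.94697990e-06] 0.0188 0.09290560530897737
```

View pics/top0.png

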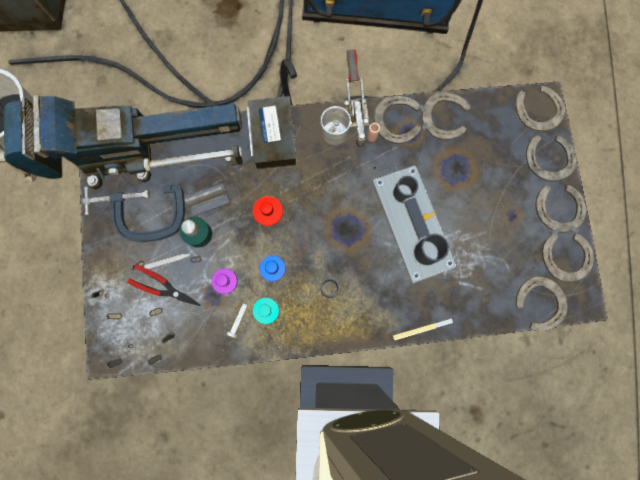

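View pics/scene0.png

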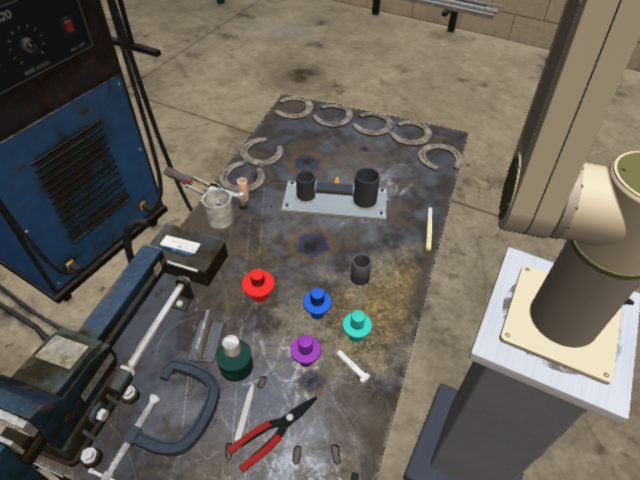

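Candidates for blue (top image): the blue one at (272,267); turquoise (266,311) and purple (224,281) are look-alikes. There is only one red stopper, at (267,210). The offcut is at (330,288), the tin at (195,232), the wide mouth near (431,248) and the narrow mouth near (405,188).

```bash
cat > h.py <<'E'
from plant import robot
import cv2,numpy as np
from scipy.optimize import minimize
CM={c:robot.camera_model(c) for c in("scene","top")}
def proj(c,X):
    m=CM[c];K=np.array([[m["fx"],0,m["cx"]],[0,m["fy"],m["cy"]],[0,0,1]])
    return cv2.projectPoints(np.asarray(X,float).reshape(-1,1,3),cv2.Rodrigues(np.array(m["R"]))[0],np.array(m["t"],float),K,np.array(m["dist"],float))[0].reshape(-1,2)
def ray(c,px,z):
    m=CM[c];K=np.array([[m["fx"],0,m["cx"]],[0,m["fy"],m["cy"]],[0,0,1]])
    d=cv2.undistortPoints(np.array(px,float).reshape(1,1,2),K,np.array(m["dist"],float)).ravel()
    R=np.array(m["R"]);C=-R.T@np.array(m["t"]);v=R.T@np.array([*d,1]);return (C+v*(z-C[2])/v[2])[:2]
A=np.linspace(0,2*np.pi,48,endpoint=False)
def ring(x,y,r,z):return np.c_[x+r*np.cos(A),y+r*np.sin(A),0*A+z]
def frus(x,y,r0,z0,r1,z1):return np.r_[ring(x,y,r0,z0),ring(x,y,r1,z1)]
S={"red":[(18,0,24,38),(34,38,34,46),(14,46,14,76)],"blue":[(14,0,18,38),(29,38,29,46),(14,46,14,76)],
   "tin":[(33,0,33,96)],"offcut":[(21,0,21,60)]}
def stop_parts(n,z=0):
    return lambda p:[frus(p[0],p[1],a/1e3,b/1e3+z,c/1e3,d/1e3+z) for a,b,c,d in S[n]]
def man_parts(p):
    x,y,w=p;u=np.array([-np.sin(w),np.cos(w)]);v=np.array([np.cos(w),np.sin(w)])
    q=np.array([[*(np.array([x,y])+a*.055*v+b*.13*u),z] for a in(-1,1) for b in(-1,1) for z in(0,.012)])
    W=np.array([x,y])+.075*u;N=np.array([x,y])-.075*u
    t=np.array([[*(e+.014*np.cos(a)*v),.045+.014*np.sin(a)] for e in(W,N) for a in A])
    return [q,frus(*W,.03,.012,.03,.097),frus(*N,.024,.012,.024,.077),t]
SS=4
def render(c,parts,shape=(480,640)):
    im=np.zeros((shape[0]*SS,shape[1]*SS),np.uint8)
    for X in parts:
        h=cv2.convexHull(((proj(c,X)+.5)*SS-.5).astype(np.float32))
        cv2.fillConvexPoly(im,np.round(h*16).astype(np.int32),255,shift=4)
    return cv2.resize(im,shape[::-1],interpolation=cv2.INTER_AREA)/255.
def fit(f,masks,p0,step):
    def cost(p):return sum(np.abs(render(c,f(p))-m).sum()/m.sum() for c,m in masks.items())
    r=minimize(cost,p0,method="Nelder-Mead",options=dict(initial_simplex=[p0]+[np.array(p0)+np.eye(len(p0))[i]*step[i] for i in range(len(p0))],xatol=1e-4,fatol=1e-4))
    return r.x,r.fun
def cmask(im,n):
    h=cv2.cvtColor(im,cv2.COLOR_RGB2HSV);H,Sa,V=cv2.split(h)
    return ((H<6)|(H>174))&(Sa>170)&(V>70) if n=="red" else (H>103)&(H<118)&(Sa>165)&(V>60)
def near(c,m,px):
    n,l,st,ce=cv2.connectedComponentsWithStats(m.astype(np.uint8));
    i=1+np.argmin(np.hypot(*(ce[1:]-px).T)+1e3*(st[1:,4]<80));return l==i
E
cat > m1.py <<'E'
from h import *
im={c:robot.read_camera(c) for c in CM}
g={"red":{"scene":(258,282),"top":(268,212)},"blue":{"scene":(318,300),"top":(272,267)}}
ov={c:im[c].copy() for c in CM}
def show(f,p):
    for c in CM:
        r=(render(c,f(p))>.5).astype(np.uint8);k=cv2.findContours(r,0,2)[0];cv2.drawContours(ov[c],k,-1,(255,255,0),1)
for n in g:
    p0=ray("top",g[n]["top"],.05)
    M={c:near(c,cmask(im[c],n),g[n][c]) for c in CM}
    for cs in(["scene","top"],["top"],["scene"]):
        p,e=fit(stop_parts(n),{c:M[c].astype(float) for c in cs},p0,[.01,.01]);print(n,cs,p.round(4),round(e,3))
        if len(cs)==2: show(stop_parts(n),p)
M={c:robot.outline_of(c,"manifold")[0]["pixels"].astype(float) for c in CM}
a,b=ray("top",(431,246),.097),ray("top",(405,186),.077);u=a-b;p0=[*(a+b)/2,np.arctan2(-u[0],u[1])];print("man0",p0,np.hypot(*u))
for cs in(["scene","top"],["top"],["scene"]):
    p,e=fit(man_parts,{c:M[c] for c in cs},p0,[.01,.01,.1]);print("man",cs,p.round(4),round(e,3))
    if len(cs)==2:
        show(man_parts,p);w=p[2];u=np.array([-np.sin(w),np.cos(w)]);print("W",p[:2]+.075*u,"N",p[:2]-.075*u)
        for c in CM:
            for X in(ring(*(p[:2]+.075*u),.026,.097),ring(*(p[:2]-.075*u),.02,.077)):
                cv2.polylines(ov[c],[np.round(proj(c,X)).astype(np.int32)],True,(0,255,0),1)
for n,px in(("tin",(195,232)),("offcut",(330,288))):
    print(n,ray("top",px,.096 if n=="tin" else .06))
a=ov["top"][160:325,170:470];b=ov["scene"][150:350,220:420]
cv2.imwrite("pics/ov.png",np.r_[cv2.resize(a,(560,308),interpolation=2),cv2.resize(b,(560,290))][...,::-1] if 0 else cv2.resize(np.vstack([a,np.pad(b,((0,0),(0,100),(0,0)))]),None,fx=1.6,fy=1.6)[...,::-1])
E
python3 m1.py
```

```text
red ['scene', 'top'] [0.5914 0.2389] 0.119
red ['top'] [0.5915 0.2392] 0.041
red ['scene'] [0.5913 0.2382] 0.075
blue ['scene', 'top'] [0.4611 0.223 ] 0.337
blue ['top'] [0.4617 0.2241] 0.142
blue ['scene'] [0.4606 0.2215] 0.19Traceback (most recent call last):
  File "m1.py", line 14, in <module>
    M={c:robot.outline_of(c,"manifold")[0]["pixels"].astype(float) for c in CM}
         ~~~~~~~~~~~~~~~~~~~~~~~~~~~~~~^^^
IndexError: list index out of range
```

```bash
python3 - <<'E'
s=open("m1.py").read()
s=s.replace('M={c:robot.outline_of(c,"manifold")[0]["pixels"].astype(float) for c in CM}','''def ol(c):
    for _ in range(6):
        d=robot.outline_of(c,"manifold")
        if d and d[0]["conf"]>.6:return d[0]["pixels"].astype(float)
        robot.read_camera(c)
M={c:ol(c) for c in CM}''')
open("m1.py","w").write(s)
E
python3 m1.py
```

```text
red ['scene', 'top'] [0.5913 0.2392] 0.121
red ['top'] [0.5915 0.2392] 0.041
red ['scene'] [0.5914 0.2382] 0.076
blue ['scene', 'top'] [0.4611 0.223 ] 0.335
blue ['top'] [0.4612 0.2224] 0.142
blue ['scene'] [0.4606 0.2215] 0.188
man0 [np.float64(0.5786315961737851), np.float64(-0.09257241624716124), np.float64(1.9308527270569213)] 0.1456992596095261
man ['scene', 'top'] [ 0.579  -0.0994  1.9472] 0.065
W [ 0.50920327 -0.12695955] N [ 0.64870208 -0.07182261]
man ['top'] [ 0.5784 -0.1002  1.9459] 0.03
man ['scene'] [ 0.5788 -0.0991  1.9478] 0.035
tin [0.52837626 0.38621755]
offcut [0.41854123 0.09415229]
```

View pics/ov.png

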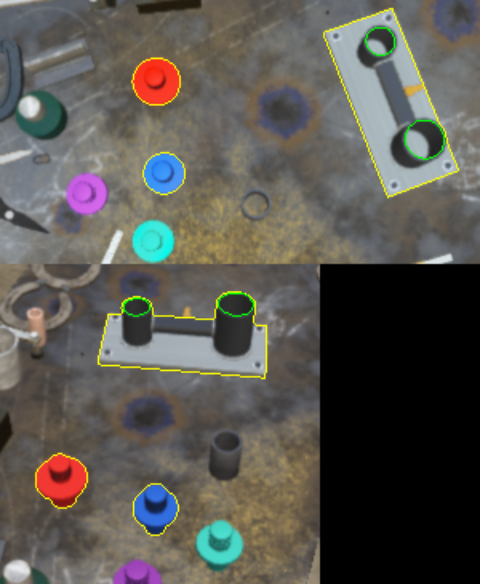

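The overlay shows the fits lie on the red and blue stoppers, both rims and the bed plate, and both cameras agree to about 1 mm. The heights and sizes also match the description. Now I'll work out the moves.

```bash
cat > mv.py <<'E'
import sys
from h import *
from scipy.spatial.transform import Rotation as Ro
def moves(*wps):
    s=robot.read_state();R=Ro.from_rotvec(s["orientation"]).as_matrix();p=np.array(s["tool_pos"])
    print("t",s["t"],"p",p.round(4),"op",round(s["opening"],4),"F",np.round(s["force"],1),"gf",round(float(s["gripper_force"]),1),"q",np.round(s["q"],2),"tilt",np.degrees(np.arccos(-R[2,2])).round(2),"rv",np.round(s["orientation"],4))
    for w in wps:print(w,np.round(R.T@(np.array(w)-p),4))
if __name__=="__main__":moves(*eval(sys.argv[1]) if len(sys.argv)>1 else [])
E
python3 mv.py "[(.5914,.2388,.16),(.5914,.2388,.05)]"
```

```text
t 0.95 p [ 0.1669 -0.5764  0.2187] op 0.0929 F [ 0.2 -0.1 -0.1] gf 0.0 q [-1.37  0.13  1.49 -0.    1.52 -0.09] tilt 0.01 rv [ 3.1104e+00  4.4110e-01 -1.0000e-04]
(0.5914, 0.2388, 0.16) [ 0.6344 -0.665   0.0586]
(0.5914, 0.2388, 0.05) [ 0.6345 -0.665   0.1686]
```

Call:
{"name": "carry_out", "arguments": {"rows": [[0.6344,-0.665,0.02,0,0,0],[0.6344,-0.665,0.02,0,0,0],[0.6344,-0.665,0.02,0,0,0],[0.6344,-0.665,0.02,0,0,0],[0.6344,-0.665,0.02,0,0,0],[0.6344,-0.665,0.02,0,0,0],[0.6344,-0.665,0.02,0,0,0],[0.6344,-0.665,0.02,0,0,0],[0.6344,-0.665,0.02,0,0,0],[0.6344,-0.665,0.02,0,0,0],[0.6344,-0.665,0.02,0,0,0],[0.6344,-0.665,0.02,0,0,0]], "jaw": 100, "force": 30}}

```text
t: 2.45
tool_pos: [0.514, 0.0909, 0.2026]
orientation: [3.11, 0.442, 0.002]
force: [0.8, -0.9, 0.5]
opening: 0.0567
gripper_force: 0.0
```

```bash
python3 mv.py "[(.5914,.2388,.15),(.5914,.2388,.05)]"
```

```text
t 2.45 p [0.514  0.0909 0.2026] op 0.0567 F [ 0.8 -0.9  0.5] gf 0.0 q [ 0.08 -0.07  1.73 -0.    1.49  1.37] tilt 0.06 rv [3.1101e+00 4.4160e-01 1.6000e-03]
(0.5914, 0.2388, 0.15) [ 0.1155 -0.1206  0.0527]
(0.5914, 0.2388, 0.05) [ 0.1154 -0.1206  0.1527]
```

Call:
{"name": "carry_out", "arguments": {"rows": [[0.115,-0.1206,0.052,0,0,0],[0.115,-0.1206,0.052,0,0,0],[0.115,-0.1206,0.052,0,0,0],[0.115,-0.1206,0.052,0,0,0],[0.115,-0.1206,0.052,0,0,0]]}}

```text
t: 3.08
tool_pos: [0.5899, 0.2363, 0.1502]
orientation: [3.11, 0.442, -0.001]
force: [0.4, -0.4, 0.5]
opening: 0.0564
gripper_force: 0.0
```

```bash
python3 mv.py "[(.5914,.2388,.05)]"
```

```text
t 3.075 p [0.5899 0.2363 0.1502] op 0.0564 F [ 0.4 -0.4  0.5] gf 0.0 q [ 0.3   0.26  1.46 -0.    1.42  1.59] tilt 0.04 rv [ 3.1099e+00  4.4180e-01 -9.0000e-04]
(0.5914, 0.2388, 0.05) [ 0.0022 -0.0021  0.1002]
```

Call:
{"name": "carry_out", "arguments": {"rows": [[0.0022,-0.0021,0.04,0,0,0],[0.0022,-0.0021,0.08,0,0,0],[0.0022,-0.0021,0.1,0,0,0],[0.0022,-0.0021,0.1,0,0,0]]}}

```text
t: 3.58
tool_pos: [0.5907, 0.2381, 0.0496]
orientation: [3.11, 0.439, -0.003]
force: [-1.0, 0.5, 0.2]
opening: 0.0564
gripper_force: 0.0
```

Call:
{"name": "carry_out", "arguments": {"rows": [[0,0,0,0,0,0],[0,0,0,0,0,0],[0,0,0,0,0,0],[0,0,0,0,0,0],[0,0,0,0,0,0]], "jaw": 255, "force": 30}}

```text
t: 4.2
tool_pos: [0.5923, 0.2394, 0.0513]
orientation: [-3.11, -0.441, -0.002]
force: [-0.1, 0.0, 5.0]
opening: 0.0277
gripper_force: 30.0
```

Call:
{"name": "carry_out", "arguments": {"rows": [[0,0,-0.03,0,0,0],[0,0,-0.08,0,0,0],[0,0,-0.13,0,0,0],[0,0,-0.13,0,0,0]]}}

```text
t: 4.7
tool_pos: [0.5945, 0.2402, 0.1861]
orientation: [-3.109, -0.441, -0.014]
force: [-0.3, 0.5, -1.3]
opening: 0.0274
gripper_force: 30.0
```

```bash
cat > m2.py <<'E'
import sys
from mv import *
from mv import moves
# refit held stopper: x,y,z of origin
n=sys.argv[1];im={c:robot.read_camera(c) for c in CM};s=robot.read_state();p=np.array(s["tool_pos"])
z0=p[2]-.05
f=lambda q:[X+[0,0,q[2]] for X in stop_parts(n)(q)]
M={}
for c in CM:
    g=proj(c,[[p[0],p[1],z0+.045]])[0];M[c]=near(c,cmask(im[c],n),g).astype(float)
    x,y=np.clip(g.astype(int),80,[560,400]);cv2.imwrite(f"pics/h_{n}_{c}.png",cv2.resize(im[c][y-80:y+80,x-80:x+80],(400,400))[...,::-1])
q,e=fit(f,M,[p[0],p[1],z0],[.006,.006,.006]);print("stopper",q.round(4),"rel tcp",(q-p).round(4),round(e,3),{c:int(m.sum()) for c,m in M.items()})
cv2.imwrite(f"pics/h_{n}.png",np.hstack([cv2.imread(f"pics/h_{n}_{c}.png") for c in CM]))
moves(*eval(sys.argv[2]))
E
python3 m2.py red "[(.5092,-.127,.18),(.5092,-.127,.11)]"
```

```text
stopper [0.5918 0.2393 0.1294] rel tcp [ 0.0002  0.0001 -0.0508] 2.112 {'scene': 636, 'top': 378}
t 4.8 p [0.5916 0.2392 0.1802] op 0.0272 F [-1.2 -0.1 -3.5] gf 30.0 q [0.3  0.25 1.42 0.   1.47 1.59] tilt 0.02 rv [-3.1103e+00 -4.4130e-01 -4.0000e-04]
(0.5092, -0.127, 0.18) [-1.810e-01  3.289e-01  2.000e-04]
(0.5092, -0.127, 0.11) [-0.181   0.3289  0.0702]
```

View pics/h_red.png

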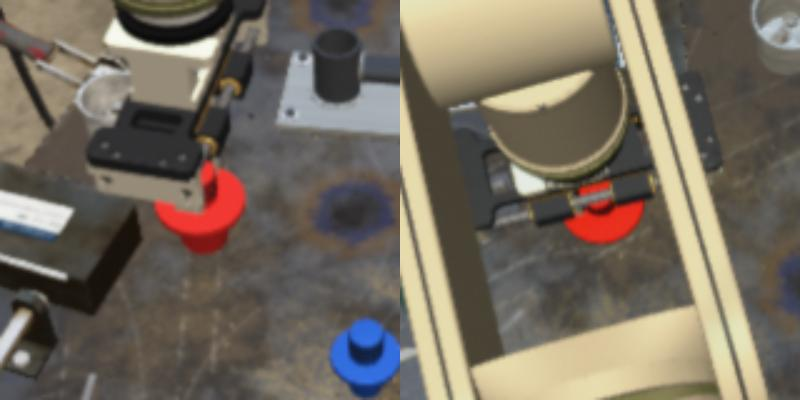

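The red stopper is held upright: it shows below the jaws at (200,210) in the scene crop and (600,215) in the top crop. Now I'll carry it over the wide mouth.

Call:
{"name": "carry_out", "arguments": {"rows": [[-0.03,0.055,0,0,0,0],[-0.055,0.1,0,0,0,0],[-0.08,0.145,0,0,0,0],[-0.105,0.191,0,0,0,0],[-0.13,0.236,0,0,0,0],[-0.15,0.273,0,0,0,0],[-0.168,0.305,0,0,0,0],[-0.181,0.329,0,0,0,0],[-0.181,0.329,0,0,0,0],[-0.181,0.329,0,0,0,0]]}}

```text
t: 6.05
tool_pos: [0.5085, -0.1263, 0.1787]
orientation: [-3.109, -0.441, 0.004]
force: [-1.3, 0.8, -1.8]
opening: 0.0273
gripper_force: 30.0
```

```bash
python3 m2.py red "[(.5092,-.127,.149),(.5092,-.127,.11)]"
```

```text
stopper [ 0.9855 -1.3092 -0.832 ] rel tcp [ 0.4765 -1.1831 -1.0115] 1.794 {'scene': 487, 'top': 134}
t 6.15 p [ 0.509  -0.126   0.1794] op 0.0276 F [-0.7 -0.5 -1.1] gf 30.0 q [-0.34 -0.05  1.75  0.    1.45  0.95] tilt 0.09 rv [-3.1093e+00 -4.4260e-01  1.8000e-03]
(0.5092, -0.127, 0.149) [-0.0001  0.001   0.0304]
(0.5092, -0.127, 0.11) [-0.      0.001   0.0694]
```

View pics/h_red.png

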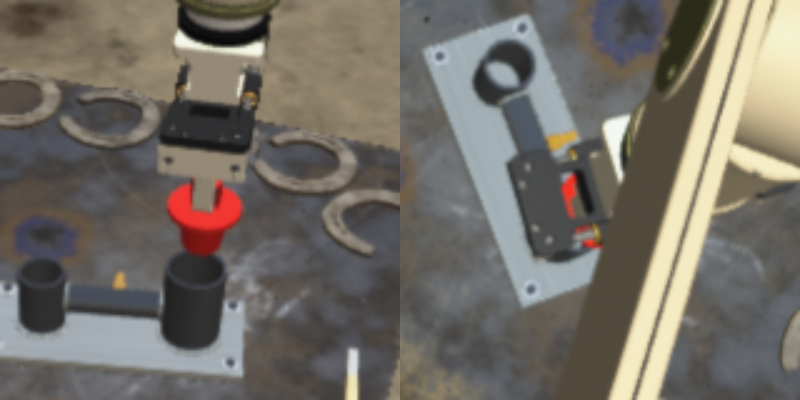

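The scene crop shows the red stopper at (205,220), upright and just above the wide mouth at (195,265). I'll lower it.

Call:
{"name": "carry_out", "arguments": {"rows": [[0,0.001,0.015,0,0,0],[0,0.001,0.03,0,0,0],[0,0.001,0.04,0,0,0],[0,0.001,0.05,0,0,0],[0,0.001,0.055,0,0,0],[0,0.001,0.055,0,0,0]]}}

```text
t: 6.9
tool_pos: [0.5093, -0.1281, 0.125]
orientation: [-3.11, -0.441, 0.001]
force: [0.8, -0.3, -0.9]
opening: 0.0274
gripper_force: 30.0
```

```bash
python3 mv.py "[(.5092,-.127,.11)]"
```

```text
t 6.9 p [ 0.5093 -0.1281  0.125 ] op 0.0274 F [ 0.8 -0.3 -0.9] gf 30.0 q [-0.34 -0.01  1.8  -0.    1.34  0.95] tilt 0.03 rv [-3.1102e+00 -4.4100e-01  8.0000e-04]
(0.5092, -0.127, 0.11) [ 0.0002 -0.0011  0.015 ]
```

No contact yet. I'll finish the descent in small steps.

Call:
{"name": "carry_out", "arguments": {"rows": [[0,-0.0007,0.004,0,0,0],[0,-0.0007,0.008,0,0,0],[0,-0.0007,0.011,0,0,0],[0,-0.0007,0.013,0,0,0],[0,-0.0007,0.013,0,0,0]]}}

```text
t: 7.52
tool_pos: [0.5092, -0.1274, 0.1121]
orientation: [-3.11, -0.441, 0.0]
force: [-0.7, -0.1, -1.2]
opening: 0.0272
gripper_force: 30.0
```

Call:
{"name": "carry_out", "arguments": {"rows": [[0,0,0.001,0,0,0],[0,0,0.002,0,0,0],[0,0,0.003,0,0,0],[0,0,0.003,0,0,0]]}}

```text
t: 8.02
tool_pos: [0.5096, -0.1276, 0.1103]
orientation: [3.11, 0.441, 0.001]
force: [-3.4, 1.0, 5.0]
opening: 0.0274
gripper_force: 30.0
```

```bash
python3 mv.py "[(.5092,-.127,.11)]"
```

```text
t 8.025 p [ 0.5096 -0.1276  0.1103] op 0.0274 F [-3.4  1.   5. ] gf 30.0 q [-0.34  0.01  1.82 -0.    1.31  0.95] tilt 0.04 rv [3.1101e+00 4.4120e-01 8.0000e-04]
(0.5092, -0.127, 0.11) [-0.0002 -0.0006  0.0003]
```

Call:
{"name": "carry_out", "arguments": {"rows": [[0,0,0.001,0,0,0],[0,0,0.001,0,0,0]]}}

```text
t: 8.28
tool_pos: [0.5096, -0.1276, 0.1102]
orientation: [3.11, 0.441, 0.001]
force: [-6.5, 1.3, 12.8]
opening: 0.0269
gripper_force: 30.0
```

Call:
{"name": "carry_out", "arguments": {"rows": [[0,0,-0.001,0,0,0],[0,0,-0.001,0,0,0],[0,0,-0.001,0,0,0]], "jaw": 100}}

```text
t: 8.65
tool_pos: [0.5092, -0.1274, 0.1091]
orientation: [-3.11, -0.441, 0.0]
force: [-0.8, 1.2, -0.5]
opening: 0.0525
gripper_force: 0.0
```

Call:
{"name": "carry_out", "arguments": {"rows": [[0,0,-0.02,0,0,0],[0,0,-0.05,0,0,0],[0,0,-0.08,0,0,0],[0,0,-0.08,0,0,0]]}}

```text
t: 9.15
tool_pos: [0.511, -0.1281, 0.192]
orientation: [3.108, 0.441, 0.007]
force: [-0.3, 0.3, 0.1]
opening: 0.0563
gripper_force: 0.0
```

```bash
python3 mv.py "[(.4611,.2228,.18),(.4611,.2228,.05)]"
```

```text
t 9.15 p [ 0.511  -0.1281  0.192 ] op 0.0563 F [-0.3  0.3  0.1] gf 0.0 q [-0.34 -0.06  1.73  0.    1.46  0.95] tilt 0.29 rv [3.1082 0.4409 0.007 ]
(0.4611, 0.2228, 0.18) [ 0.0496 -0.3509  0.0112]
(0.4611, 0.2228, 0.05) [ 0.0491 -0.3513  0.1412]
```

Call:
{"name": "carry_out", "arguments": {"rows": [[0.05,-0.351,0.01,0,0,0],[0.05,-0.351,0.01,0,0,0],[0.05,-0.351,0.01,0,0,0],[0.05,-0.351,0.01,0,0,0],[0.05,-0.351,0.01,0,0,0],[0.05,-0.351,0.01,0,0,0],[0.05,-0.351,0.01,0,0,0],[0.05,-0.351,0.01,0,0,0],[0.05,-0.351,0.01,0,0,0]]}}

```text
t: 10.28
tool_pos: [0.4599, 0.2224, 0.1788]
orientation: [3.11, 0.439, -0.001]
force: [0.3, -0.8, -0.1]
opening: 0.0563
gripper_force: 0.0
```

Run:
```python
from mv import *
im=robot.read_camera("top")
M=near("top",cmask(im,"red"),proj("top",[[.509,-.127,.13]])[0]).astype(float)
p,e=fit(lambda q:[X for X in stop_parts("red",.059)(q)[1:]],{"top":M},[.509,-.127],[.005,.005]);print("red placed",p.round(4),round(e,3))
a=robot.read_camera("scene");g=proj("scene",[[.509,-.127,.1]])[0].astype(int)
g[1]=max(g[1],80);cv2.imwrite("pics/placed.png",cv2.resize(a[g[1]-80:g[1]+80,g[0]-80:g[0]+80],(480,480))[...,::-1])
moves((.4611,.2228,.05))
```

```text
red placed [ 0.5085 -0.1266] 0.076
t 10.375 p [0.46   0.2225 0.1792] op 0.0569 F [0.1 0.5 0.4] gf 0.0 q [ 0.35 -0.09  1.78 -0.    1.45  1.64] tilt 0.01 rv [ 3.1107e+00  4.3830e-01 -2.0000e-04]
(0.4611, 0.2228, 0.05) [ 0.0011 -0.      0.1292]
```

View pics/placed.png

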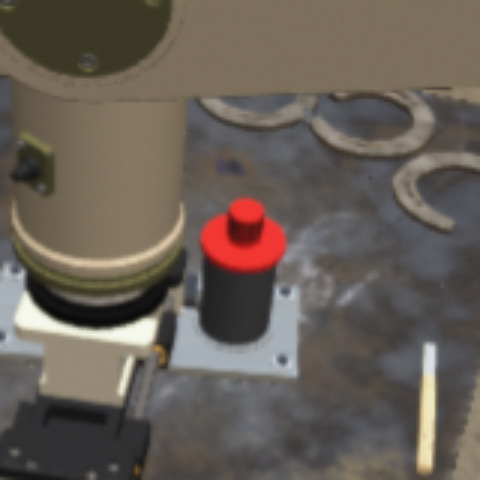

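The red stopper sits flat in the wide pipe at crop (245,240). Next is the blue one.

Call:
{"name": "carry_out", "arguments": {"rows": [[0.001,0,0.04,0,0,0],[0.001,0,0.08,0,0,0],[0.001,0,0.115,0,0,0],[0.001,0,0.129,0,0,0],[0.001,0,0.129,0,0,0]]}}

```text
t: 11.0
tool_pos: [0.4604, 0.2233, 0.0499]
orientation: [3.11, 0.44, -0.002]
force: [0.2, 0.7, 0.5]
opening: 0.0567
gripper_force: 0.0
```

Call:
{"name": "carry_out", "arguments": {"rows": [[0,0,0,0,0,0],[0,0,0,0,0,0],[0,0,0,0,0,0],[0,0,0,0,0,0],[0,0,0,0,0,0]], "jaw": 255, "force": 30}}

```text
t: 11.62
tool_pos: [0.4613, 0.2242, 0.0511]
orientation: [-3.11, -0.441, -0.002]
force: [0.6, 0.9, 5.3]
opening: 0.0274
gripper_force: 29.9
```

Call:
{"name": "carry_out", "arguments": {"rows": [[0,0,-0.03,0,0,0],[0,0,-0.08,0,0,0],[0,0,-0.14,0,0,0],[0,0,-0.16,0,0,0],[0,0,-0.16,0,0,0]]}}

```text
t: 12.25
tool_pos: [0.4615, 0.2242, 0.2113]
orientation: [-3.11, -0.441, -0.004]
force: [1.0, -0.3, -0.9]
opening: 0.0275
gripper_force: 29.9
```

```bash
python3 m2.py blue "[(.6487,-.0718,.21),(.6487,-.0718,.16)]"
```

```text
stopper [0.4587 0.2208 0.0964] rel tcp [-0.001  -0.0027 -0.1116] 10.825 {'scene': 280, 'top': 73}
t 12.35 p [0.4597 0.2235 0.208 ] op 0.0272 F [ 0.2  1.  -0.9] gf 29.9 q [ 0.35 -0.1   1.74 -0.    1.5   1.64] tilt 0.18 rv [ 3.1098  0.4411 -0.0048]
(0.6487, -0.0718, 0.21) [ 0.0994  0.3362 -0.0022]
(0.6487, -0.0718, 0.16) [0.0996 0.3362 0.0478]
```

Call:
{"name": "carry_out", "arguments": {"rows": [[0.015,0.05,0,0,0,0],[0.029,0.1,0,0,0,0],[0.043,0.147,0,0,0,0],[0.057,0.193,0,0,0,0],[0.071,0.24,0,0,0,0],[0.082,0.277,0,0,0,0],[0.092,0.311,0,0,0,0],[0.0994,0.336,0,0,0,0],[0.0994,0.336,0,0,0,0],[0.0994,0.336,0,0,0,0]]}}

```text
t: 13.6
tool_pos: [0.6484, -0.0705, 0.2079]
orientation: [-3.109, -0.441, 0.006]
force: [-0.6, -0.1, -0.3]
opening: 0.0276
gripper_force: 29.9
```

```bash
python3 m2.py blue "[(.6487,-.0718,.149),(.6487,-.0718,.105)]"
```

```text
stopper [  35.3968   15.8919 -113.1766] rel tcp [  34.7479   15.9621 -113.3859] 2.031 {'scene': 335, 'top': 2}
t 13.7 p [ 0.6489 -0.0701  0.2093] op 0.0273 F [0.9 0.5 0.8] gf 29.9 q [-0.19  0.28  1.34  0.    1.53  1.1 ] tilt 0.1 rv [-3.1095e+00 -4.4260e-01  2.5000e-03]
(0.6487, -0.0718, 0.149) [-0.0005  0.0016  0.0603]
(0.6487, -0.0718, 0.105) [-0.0005  0.0017  0.1043]
```

View pics/h_blue.png

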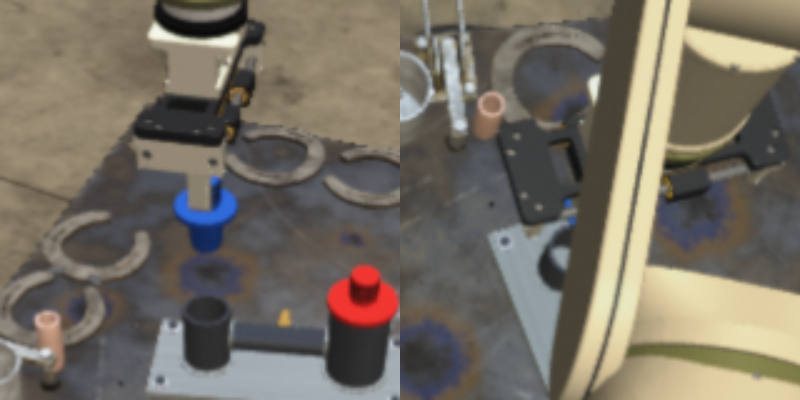

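Blue is held upright over the narrow pipe. Its crop position is (205,215) and the mouth is at (207,310), directly below. I'll lower it.

Call:
{"name": "carry_out", "arguments": {"rows": [[-0.0005,0.0017,0.03,0,0,0],[-0.0005,0.0017,0.055,0,0,0],[-0.0005,0.0017,0.07,0,0,0],[-0.0005,0.0017,0.085,0,0,0],[-0.0005,0.0017,0.095,0,0,0],[-0.0005,0.0017,0.104,0,0,0],[-0.0005,0.0017,0.104,0,0,0]]}}

```text
t: 14.58
tool_pos: [0.6492, -0.073, 0.1056]
orientation: [-3.11, -0.441, 0.002]
force: [-0.4, 1.2, -0.4]
opening: 0.0275
gripper_force: 29.9
```

```bash
python3 mv.py "[(.6487,-.0718,.09)]"
```

```text
t 14.575 p [ 0.6492 -0.073   0.1056] op 0.0275 F [-0.4  1.2 -0.4] gf 29.9 q [-0.19  0.35  1.45 -0.    1.35  1.1 ] tilt 0.06 rv [-3.1101e+00 -4.4110e-01  1.6000e-03]
(0.6487, -0.0718, 0.09) [-0.0002 -0.0013  0.0156]
```

Call:
{"name": "carry_out", "arguments": {"rows": [[0,-0.001,0.004,0,0,0],[0,-0.001,0.008,0,0,0],[0,-0.001,0.011,0,0,0],[0,-0.001,0.0135,0,0,0],[0,-0.001,0.0135,0,0,0]]}}

```text
t: 15.2
tool_pos: [0.6491, -0.072, 0.0925]
orientation: [-3.11, -0.441, 0.001]
force: [-0.3, 0.1, -1.0]
opening: 0.0273
gripper_force: 29.9
```

Call:
{"name": "carry_out", "arguments": {"rows": [[0,0,0.001,0,0,0],[0,0,0.002,0,0,0],[0,0,0.003,0,0,0],[0,0,0.003,0,0,0]]}}

```text
t: 15.7
tool_pos: [0.6495, -0.0721, 0.0903]
orientation: [3.11, 0.441, 0.001]
force: [-1.5, 0.4, 3.1]
opening: 0.0275
gripper_force: 29.9
```

```bash
python3 mv.py "[(.6487,-.0718,.09)]"
```

```text
t 15.7 p [ 0.6495 -0.0721  0.0903] op 0.0275 F [-1.5  0.4  3.1] gf 29.9 q [-0.19  0.36  1.46  0.    1.32  1.1 ] tilt 0.02 rv [3.1104e+00 4.4120e-01 6.0000e-04]
(0.6487, -0.0718, 0.09) [-0.0007 -0.0005  0.0003]
```

Contact came at the expected height. I'll press lightly, let go and retreat.

Call:
{"name": "carry_out", "arguments": {"rows": [[0,0,0.0015,0,0,0],[0,0,0.0015,0,0,0]]}}

```text
t: 15.95
tool_pos: [0.65, -0.0722, 0.0901]
orientation: [3.11, 0.441, 0.002]
force: [-3.4, -0.7, 10.2]
opening: 0.0273
gripper_force: 30.0
```

Call:
{"name": "carry_out", "arguments": {"rows": [[0,0,-0.001,0,0,0],[0,0,-0.001,0,0,0],[0,0,-0.001,0,0,0]], "jaw": 100}}

```text
t: 16.32
tool_pos: [0.6491, -0.072, 0.0889]
orientation: [-3.11, -0.441, 0.001]
force: [-0.1, -0.1, -0.2]
opening: 0.0527
gripper_force: 0.0
```

Call:
{"name": "carry_out", "arguments": {"rows": [[0,0,-0.02,0,0,0],[0,0,-0.06,0,0,0],[0,0,-0.11,0,0,0],[-0.04,0.04,-0.13,0,0,0],[-0.08,0.08,-0.13,0,0,0],[-0.12,0.12,-0.13,0,0,0],[-0.15,0.16,-0.13,0,0,0],[-0.18,0.2,-0.13,0,0,0],[-0.2,0.23,-0.13,0,0,0],[-0.2,0.25,-0.13,0,0,0],[-0.2,0.25,-0.13,0,0,0],[-0.2,0.25,-0.13,0,0,0]]}}

```text
t: 17.82
tool_pos: [0.527, -0.3672, 0.2201]
orientation: [3.11, 0.442, 0.001]
force: [0.9, 0.1, -0.4]
opening: 0.0566
gripper_force: 0.0
```

Run:
```python
from mv import *
im={c:robot.read_camera(c) for c in CM}
for n,x,y,z in(("red",.5092,-.127,.059),("blue",.6487,-.0718,.039)):
    for c in CM:
        M=near(c,cmask(im[c],n),proj(c,[[x,y,z+.05]])[0]).astype(float)
        p,e=fit(lambda q:stop_parts(n,z)(q)[1:],{c:M},[x,y],[.005,.005]);print(n,c,p.round(4),round(e,3))
t=im["top"][160:320,170:470];s=im["scene"][150:400,190:440]
cv2.imwrite("pics/end.png",cv2.resize(np.vstack([t,np.pad(s,((0,0),(0,50),(0,0)))]),None,fx=1.46,fy=1.46)[...,::-1])
moves()
```

```text
red scene [ 0.5084 -0.1276] 0.102
red top [ 0.5082 -0.1266] 0.077
blue scene [ 0.65   -0.0734] 0.14
blue top [ 0.6486 -0.0718] 0.135
t 17.925 p [ 0.527  -0.3668  0.2198] op 0.0564 F [ 0.2  0.1 -1.3] gf 0.0 q [-0.69  0.24  1.36  0.    1.54  0.6 ] tilt 0.02 rv [3.1102e+00 4.4280e-01 5.0000e-04]
```

View pics/end.png

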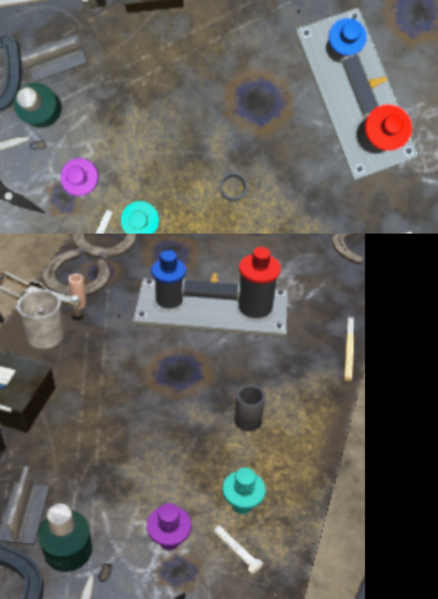

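Both stoppers sit flat on their rims: red at (388,128) and blue at (348,38) in the upper view. The tin and offcut are where they were, so I'm handing the job in.

```bash
python3 -c "
from plant import robot
print(robot.close_job())"
```

```text
the job is handed in; nothing more can be done
None
```

The red stopper is in the wide pipe and the blue one in the narrow pipe, both released and flat on their rims in the last pictures; the tin and offcut look undisturbed, and the job was handed in at about 18 s (no verdict was shown).

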